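# Unlock the tool case with the panel key

### The job

Take the red-handled key from the wooden stand and put it into the round keyhole on the lid of the blue case; press it lightly and turn it back and forth until the lock takes it, then stop turning and push it fully home. Only when it is home, turn it clockwise to its stop to open the lock, and leave the key standing home in it. Never force the lock, and leave the other things on the bench alone.

Things in the scene. Friction and masses are not known exactly. Their poses are not given: they have to be found in the camera images.
- key_grip (a point): Centre of the red handle of the key: 34 mm wide (its x), 11 mm thick (its y), 34 mm high; z up. Pinch it across the 11 mm. Below it a 16 mm neck, 10 mm high, then a round collar, 36 mm across and 4 mm high, whose underside lies 30 mm below this point. The key starts upright, collar on the wooden stand.
- key: The key, about 0.1 kg; origin at the centre of the collar's underside, axes as key_grip. Below the origin is the flat blade, 20 mm wide along x, 6 mm thick along y, 38 mm long (last 4 mm narrowed to 16 x 3.5 mm), at the start hidden in the stand. A half turn of the key makes no difference to the lock.
- stand: Fixed wooden key stand, 72 x 72 mm, top 46 mm above its origin (under its centre, on the bench), with a 25 mm round hole from which the key lifts straight out.
- case: Blue steel case with a closed lid, fixed, 180 (x) x 220 (y) mm; hinge knuckles on its -y side; origin under its centre at bench height. Its lock is delicate and must not feel more than 35 N from the key (all contacts added up, twisting against the stop included); 8 N downward and 0.15 N m are ample.
- lock_face (a point): Centre of the keyhole, at the upper face of the steel lock block (64 x 64 mm, 12 mm high) on the case's lid; this face is 92 mm above the bench. z up; x and y along the sides of the case. The hole is round, 23 mm across, chamfered, and shows nothing of the lock's angle. Home = key's collar flush on this face.
- lock_plate_mid (a point): Point 22 mm below lock_face. Within 6 mm above or below it (varies, hidden) lies a slotted spring plate; pushed down by the blade it sinks up to 3 mm with 2 N rising to 6 N, then is solid. The slot points 0 to 0.8 rad anticlockwise from above of lock_face's x (hidden). With the blade in line (within about 0.1 rad) the plate springs up round it, the push vanishes and the key goes home.
- latch (a joint): The lock's turn. 0 = locked, as found; it grows as the key, home in the slot, is turned clockwise (seen from above) from where it engaged, against about 0.05 N m of friction and after a little play, to a solid stop at 0.8 rad, where the lock is open. It stays where it is left, and so does the key. Nothing of it shows outside but the key itself.
- hammer: bystander: ball-pein hammer with wooden shaft, 312 mm, lying behind the case
- pliers: bystander: pliers with red grips, 162 mm, lying at the left
- tape: bystander: roll of beige tape, 104 mm across, 25 mm high
- driver_o: bystander: screwdriver with orange handle, 216 mm, lying at the left front
Things that resemble listed ones, but are neither listed nor needed, are in the scene too. What is meant by the key is not orange, turquoise or white, and is the smaller of those in its own colour.

How it is judged:
By the outcome, as a careful person would: the job done as asked, in the order asked, and still so for the second after the job is handed in, with the robot touching nothing.
It also fails if it takes over 61 s, if anything falls off the work surface, if the arm or the gripper's body presses on something with over 40 N, if the wrist force passes 120 N, or if a joint passes its speed limit or range.

### The arm

A 6-joint arm with a two-finger parallel gripper is mounted at the origin on a cart in front of the work surface, level with it; the furniture and walls round the work are solid. World frame = base frame: x ahead of the robot, y to its left, z up, the work surface at z = 0. Lengths are in mm, angles in degrees, forces in N, time in s.
With the tool pointing down it reaches from about 375 to 750 mm from the base axis. Payload 9 kg.
Tool frame: the origin (TCP) lies midway between the tips of the shut fingers; the grasp point (between the pads) lies ctrl.grasp_offset behind it (ctrl.grasp_offset is the distance from the TCP to the grasp point, in mm); z points along the fingers, y is the line along which they close (so a half turn about z gives the same grasp; the last joint's range is limited). The gripper opens to 85 mm and grips with 20 to 120 N. Pads are 22 mm wide; open, the fingers measure 114 mm over their backs; the gripper's body (76 mm by 85 mm) begins 54 mm behind the grasp point. The pads swing forward as they close: fully open they stand 13 mm farther back than shut.
Start: joints at [57.026, 5.964, 5.575, 89.605, 0, 77.527], TCP at [210.135, 562.032, 231.331] pointing down, gripper open.
Joint ranges: [-171.21, 171.21], [-48.23, 106.86], [-62.78, 66.21], [-105.2, 120.99], [-86.42, 89.51], [-180, 180]. Speed limits (degrees/s): [127.2, 127.2, 147.25, 180, 180, 180].

### API

Orientations are given as [roll, pitch, yaw] about the fixed x, y, z axes, in that order (R = Rz(yaw) Ry(pitch) Rx(roll)).
In Python, from rig import ctrl, jaws, kinematics, imaging, workorder, monitor gives the robot as it stands. Calls block until the motion is done:
- ctrl.move_pose(position, orientation): joint-space move of the TCP to a pose.
- ctrl.line_to(position, rotation=None, vel=150): straight line of the TCP; rotation=None keeps the orientation; vel is the mean speed in mm/s.
- ctrl.set_joints(angles): joint-space move.
- jaws.gripper_to(opening, effort=None): finger opening in mm; effort is the grip in N (None keeps the last); returns when the fingers have stopped.
- ctrl.dwell(seconds).
- kinematics.solve_ik(position, orientation): joint angles nearest the present ones, or None.
- imaging.camera(name): name is "scene" or "top" or "wrist"; returns a dict with "pixels" (384x512x3 uint8, red, green, blue), "intrinsics" (3x3 intrinsics, pixels), "position" and "attitude" of the camera in the world. Camera axes: x right, y down, z forward; pixel columns grow to the right and rows downward; lengths in mm; the calibration is good to about 2 mm. The wrist camera is an equidistant fisheye: a pixel r from the principal point sees the ray r / f radians off the axis. A picture is of the moment at which its call begins. There is no depth.
A pose or a line that the arm cannot do raises ctrl.IKError and nothing moves.
- workorder.job_done(): hands the job in; it is judged then, once.
Trained networks look in a picture, given as the dict that the camera call returned (one of the last four; its "shot" number tells which), for a name from the list of things; names that differ only in an ending like _2 or _b are one class to them, and where a whole thing is asked for, a point or a joint stands for the part that bears it (a point fixed in the world has none). Each returns a list of dicts, best first, with "confidence" (0 to 1); they miss things now and then, are a little off and sometimes report something else, mostly with a low value. They report only what shows in the picture. A call takes as long as a camera call. They do not tell look-alikes from the thing itself.
- imaging.spot_in(name, picture): "xyz" ([x, y, z] in mm, in the coordinates of the camera as it stood for that picture, good to about 4 mm: the middle of the surface that is visible of it).
Readings, each from a call of its own:
- monitor.current_time_s(): time.
- monitor.current_qpos(): joint angles.
- monitor.current_qvel(): joint speeds.
- monitor.current_tau(): joint torques, N m.
- monitor.current_tcp_pos(): TCP position.
- monitor.current_tool_rot(): TCP orientation.
- monitor.current_contact_force(): force on the tool from outside, world axes, zero at the start.
- monitor.current_torque(): the same for the moment, N m.
- monitor.current_opening(): finger opening in mm.
- monitor.current_grasp_force(): force on a finger pad.
Only numpy, scipy, OpenCV 4.12 (cv2) and the standard library are available. Lean on these libraries where they do the work, as an engineer would, in place of code of your own. Each camera call takes 0.05 s, during which the arm holds its last target. There are 200 camera calls.

## Working session

There is one attempt and no reset: what is moved stays moved. The work goes in short steps, each a Python script; the robot and the scene stay as the last script left them, time stands still between calls to the robot, and variables do not carry over. Pictures are saved under pics/ and viewed, at most 10 in all, crops included, and the job is handed in when it is done.

```bash
mkdir -p pics; ls; cat > h.py <<'E'
import numpy as np, cv2
from rig import ctrl, jaws, kinematics, imaging, workorder, monitor
def save(p,n): cv2.imwrite('pics/'+n+'.png',p["pixels"][:,:,::-1])
from scipy.spatial.transform import Rotation as R
def att(p):
    a=np.array(p["attitude"],float)
    return a if a.shape==(3,3) else R.from_euler('xyz',a,degrees=True).as_matrix()
def world(p,xyz): return att(p)@np.array(xyz)+np.array(p["position"])
E
python3 - <<'E'
from h import *
ims=[]
for n in ("top","scene"):
    p=imaging.camera(n); save(p,n+'0'); print(n,p["position"],p["attitude"],p["intrinsics"])
    for t in ("key_grip","key","stand","case","lock_face"):
        try:
            for d in imaging.spot_in(t,p)[:5]: 
                x=np.array(d["xyz"]); k=np.array(p["intrinsics"])@x; print(t,round(d["confidence"],2),world(p,x).round(),(k[:2]/k[2]).round())
        except Exception as e: print(t,e)
print(monitor.current_time_s(),monitor.current_tool_rot(),ctrl.grasp_offset)
E
```

```text
pics
top [ 375.06003736  -93.3048031  1456.77095376] [-171.45886094    0.70490663  -89.14881923] [[392.07790553   0.         260.97060502]
 [  0.         392.07790553 191.44035781]
 [  0.           0.           1.        ]]
key_grip 0.61 [377. -32.  60.] [248. 250.]
key_grip 0.55 [ 417. -367.  100.] [346. 239.]
key_grip 0.54 [ 439. -247.   61.] [310. 233.]
key_grip 0.42 [ 507. -138.   57.] [279. 213.]
key 0.68 [753.  16.  28.] [238. 148.]
key 0.6 [ 428. -142.   55.] [280. 235.]
key 0.51 [374. -32.  59.] [248. 250.]
key 0.5 [ 425. -361.   99.] [344. 237.]
key 0.4 [ 507. -144.   67.] [281. 213.]
stand 0.85 [ 444. -246.   45.] [309. 232.]
case 0.57 [533.  43.  85.] [228. 204.]
lock_face 0.92 [534.  36.  79.] [230. 204.]
scene [ 240.78350839 -712.00940037  875.16623425] [-1.36752962e+02 -6.64990216e-02 -2.67770520e+01] [[393.05131365   0.         254.72871807]
 [  0.         393.05131365 197.1522795 ]
 [  0.           0.           1.        ]]
key_grip 0.95 [ 413. -382.   87.] [257. 325.]
key_grip 0.63 [375. -45.  78.] [185. 223.]
key_grip 0.57 [ 439. -260.   73.] [243. 279.]
key_grip 0.52 [ 506. -148.   49.] [248. 240.]
key_grip 0.5 [ 429. -154.   49.] [222. 253.]
key 0.83 [369. -48.  69.] [184. 227.]
key 0.76 [ 431. -150.   46.] [222. 252.]
key 0.72 [ 416. -382.   82.] [258. 325.]
key 0.57 [ 501. -147.   52.] [246. 240.]
key 0.54 [ 443. -261.   71.] [245. 278.]
stand 0.77 [ 426. -277.   43.] [241. 293.]
stand 0.5 [408. 306.  15.] [161. 158.]
case 0.85 [522.   1.  77.] [229. 194.]
lock_face 0.6 [523.   2.  75.] [230. 194.]
0.6 [1.79993669e+02 1.31498822e-03 1.59500603e+02] 18.700000000000003
```

```bash
python3 - <<'E'
import cv2,numpy as np
a=cv2.imread('pics/top0.png');b=cv2.imread('pics/scene0.png')
c=cv2.resize(a[130:290,190:400],None,fx=3.8,fy=3.7,interpolation=2); cv2.imwrite('pics/c1.png',c)
c=cv2.resize(b[150:360,130:400],None,fx=2.9,fy=2.8,interpolation=2); cv2.imwrite('pics/c2.png',c)
E
```

```text
(no output)
```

View pics/c1.png

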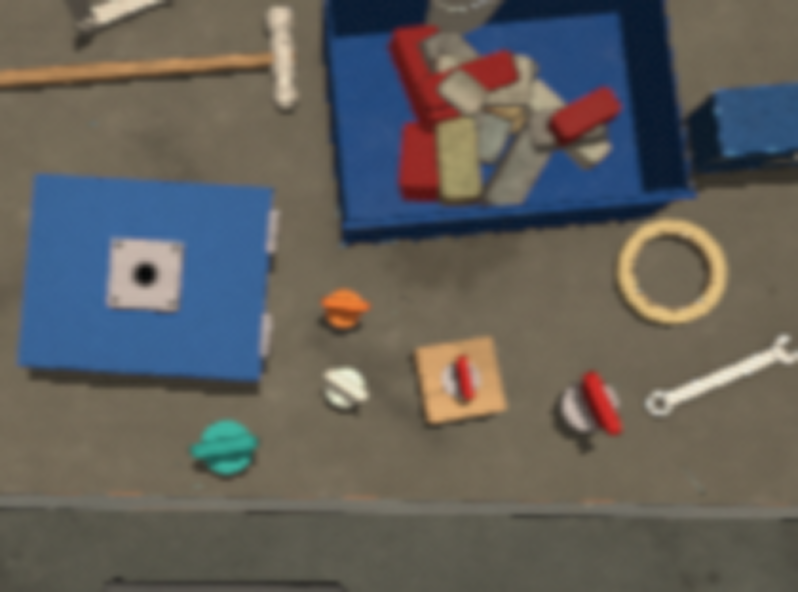

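View pics/c2.png

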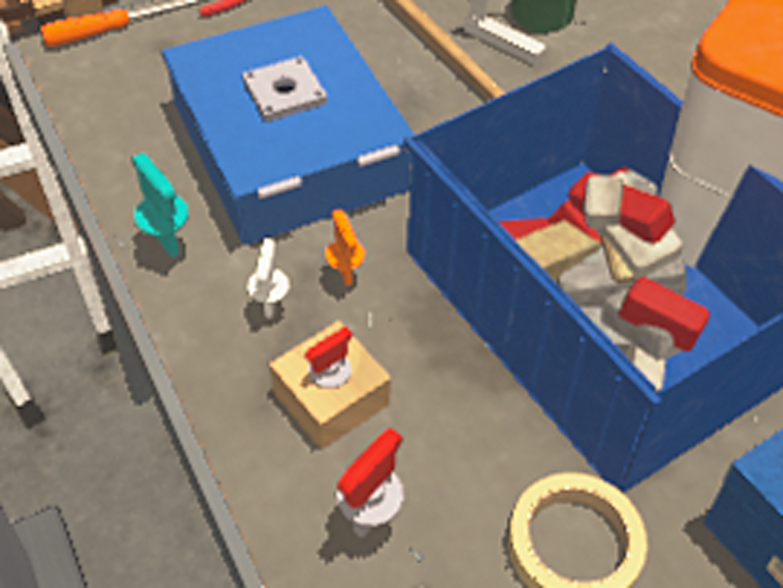

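View pics/top0.png

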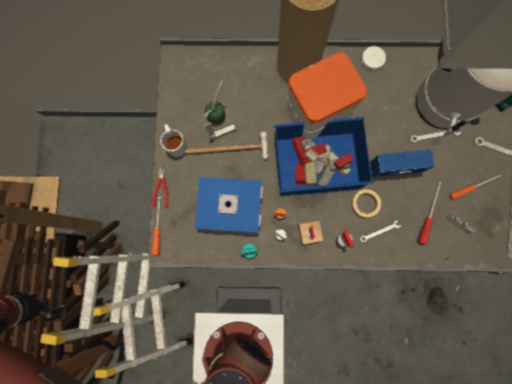

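Candidates in top0: small red key on the wooden stand (311,233), larger red key (346,239), orange (281,214), white (281,235) and turquoise (249,251). By the description I choose the smaller red one, on the stand at (311,233). I'll go above it and check it from close by.

```bash
python3 - <<'E'
from h import *
jaws.gripper_to(50,30)
ctrl.move_pose([440,-252,190],[180,0,-168])
p=imaging.camera("wrist"); save(p,'w1'); print(monitor.current_time_s(),monitor.current_tcp_pos(),monitor.current_qpos(),p["position"],p["attitude"],p["intrinsics"])
for t in ("key_grip","stand","key"):
    for d in imaging.spot_in(t,p)[:4]: print(t,d["confidence"],world(p,d["xyz"]).round(1))
q=imaging.camera("top")
for t in ("stand",): print(monitor.current_time_s())
E
```

```text
4.0667 [ 440.29346268 -251.57481623  190.03535931] [-4.45529686e+01 -1.06199585e+01 -1.48874851e+01  8.57293192e+01
  4.38215992e-03 -5.65973820e+01] [ 361.55999227 -269.93602804  332.13535942] [1.61805711e+02 4.66718162e-03 1.02079396e+02] [[297.31863964   0.         255.23884566]
 [  0.         297.31863964 190.68892269]
 [  0.           0.           1.        ]]
key_grip 0.98 [ 436.4 -262.5   59. ]
key_grip 0.98 [369.  -47.9  78.2]
key_grip 0.72 [ 502.7 -142.1   52.3]
key_grip 0.59 [ 412.2 -366.7  101.6]
stand 0.91 [ 427.3 -258.5   46. ]
key 0.93 [ 415.7 -365.6   98.2]
key 0.93 [ 430.7 -151.2   52.6]
key 0.87 [ 504.4 -140.    49.9]
key 0.81 [ 439.2 -259.6   55.5]
4.2667
```

View pics/w1.png

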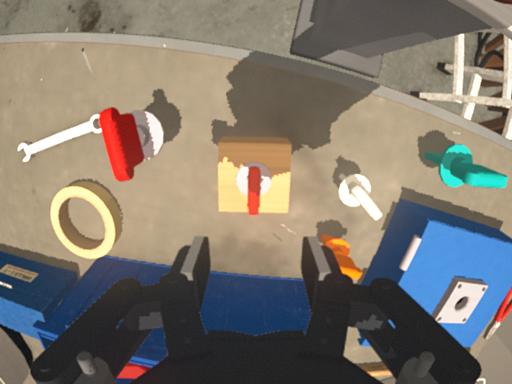

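The close view shows the small red key on the stand at (254,188), white collar around (253,180). The larger red key is at (120,145). The choice holds. Next I fit the handle silhouette and the keyhole.

```bash
cat >> h.py <<'E'
from scipy.optimize import minimize
def proj(p,X):
    X=(np.atleast_2d(X)-np.array(p["position"]))@att(p); K=np.array(p["intrinsics"])
    rho=np.hypot(X[:,0],X[:,1]); th=np.arctan2(rho,X[:,2])
    return K[0,0]*(th/np.maximum(rho,1e-9))[:,None]*X[:,:2]+K[:2,2]
def ray(p,uv,z):
    K=np.array(p["intrinsics"]); d=(np.array(uv,float)-K[:2,2])/K[0,0]; th=np.hypot(*d)
    v=att(p)@np.array([*(d/th*np.sin(th)),np.cos(th)]); c=np.array(p["position"]); return c+v*(z-c[2])/v[2]
def redmask(p,c,r=45):
    hsv=cv2.cvtColor(p["pixels"],cv2.COLOR_RGB2HSV); m=((hsv[...,0]<7)|(hsv[...,0]>173))&(hsv[...,1]>150)&(hsv[...,2]>60)
    y,x=np.mgrid[:384,:512]; return (m&(np.hypot(x-c[0],y-c[1])<r)).astype(np.float32)
def fit_handle(p,x0,z):
    m=redmask(p,proj(p,[x0[0],x0[1],z])[0])
    B=np.array([[a,b,c] for a in(-17,17) for b in(-5.5,5.5) for c in(-17,17)])
    def cost(q):
        X=B@R.from_euler('z',q[2],degrees=True).as_matrix().T+[q[0],q[1],z]
        h=cv2.convexHull((proj(p,X)*16*4+8*3).astype(np.int32)); im=np.zeros((384*4,512*4),np.uint8)
        cv2.fillPoly(im,[h],255,lineType=cv2.LINE_AA,shift=4)
        return np.abs(cv2.resize(im,(512,384),interpolation=cv2.INTER_AREA)/255.-m).sum()/m.sum()
    r=minimize(cost,x0,method='Nelder-Mead',options=dict(initial_simplex=np.array(x0)+np.array([[0,0,0],[8,0,0],[0,8,0],[0,0,8]])))
    return r.x,r.fun,m.sum()
def hole(p,c):
    """dark hole + its bright block near px c"""
    g=cv2.cvtColor(p["pixels"],cv2.COLOR_RGB2GRAY); m=((g<60)).astype(np.uint8)
    n,l,s,ce=cv2.connectedComponentsWithStats(m)
    return sorted([(np.hypot(*(ce[i]-c)).round(1),int(s[i,4]),ce[i].round(2)) for i in range(1,n) if s[i,4]>15],key=lambda t:t[0])[:3]
E
python3 - <<'E'
from h import *
p=imaging.camera("wrist")
print(fit_handle(p,[437,-255,12.],76))
print([ray(p,u,46).round(1) for u in([219,213],[291,213],[291,150],[219,150])], ray(p,[253.5,180],50))
for h in hole(p,[461,302]): print(h,ray(p,h[2],92))
E
```

```text
(array([ 442.96475955, -254.08511783,    8.62442703]), np.float64(0.2820174913142446), np.float32(491.0))
[array([ 485.3, -282.4,   46. ]), array([ 469.6, -208.8,   46. ]), array([ 405., -225.,   46.]), array([ 419.7, -294. ,   46. ])] [ 441.56943744 -254.77014713   50.        ]
(np.float64(75.7), 191, array([490.25, 232.17])) [431.08735425  24.71007839  92.        ]
(np.float64(77.4), 19, array([460.37, 224.58])) [430.01819194 -30.92711719  92.        ]
(np.float64(175.7), 27, array([498.93, 130.41])) [321.01325214 -19.49450588  92.        ]
```

```bash
python3 - <<'E'
from h import *
p=imaging.camera("wrist"); print(ray(p,[461,302],92))
z=76-ctrl.grasp_offset
ctrl.line_to([442,-254.5,z+45],R.from_euler('z',0) and [180,0,-168],vel=200)
ctrl.line_to([442,-254.5,z],vel=80)
print(monitor.current_contact_force())
jaws.gripper_to(5,60)
print(monitor.current_opening(),monitor.current_grasp_force(),monitor.current_contact_force(),monitor.current_tcp_pos())
ctrl.line_to([442,-254.5,z+55],vel=100)
print(monitor.current_opening(),monitor.current_contact_force())
ctrl.line_to([442,-254.5,z+95],vel=150)
p=imaging.camera("wrist"); save(p,'w2')
print(monitor.current_opening(),monitor.current_time_s(),fit_handle(p,[442,-254.5,12.],76+95))
E
```

```text
[530.50712946  36.24382626  92.        ]
[-0.10743364  0.30217982  1.09585628]
10.599912397948923 58.69214102625847 [-1.49881021  0.31719003  5.48125468] [ 442.32723393 -254.80753358   57.95458375]
10.219725601361164 [ 0.6457314   0.20291421 -1.47368402]
10.255763435478904 7.2917 (array([ 442.94524029, -255.96581985,   11.2951443 ]), np.float64(0.17835983968799915), np.float32(2001.0))
```

View pics/w2.png

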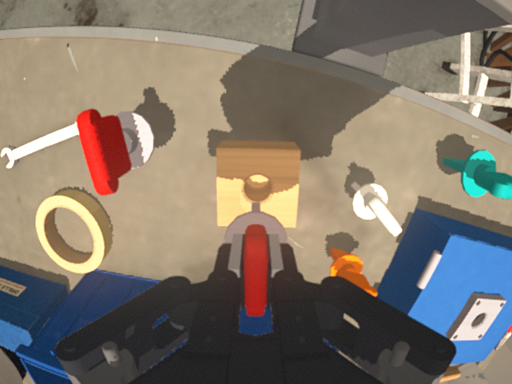

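The key is held centrally (handle at (257,270)) and the empty stand hole shows at (257,188). Next I go high above the lock and measure the hole and the block angle.

```bash
python3 - <<'E'
from h import *
ctrl.line_to([442,-254.5,205],vel=200)
ctrl.move_pose([531,36,205],[180,0,-180])
p=imaging.camera("wrist"); save(p,'w3')
t=monitor.current_tcp_pos(); print(monitor.current_time_s(),t,monitor.current_tool_rot())
print(fit_handle(p,[531,36,0.],t[2]+18.7), proj(p,[531,36,92]))
for d in imaging.spot_in("lock_face",p)[:2]: print(d["confidence"],world(p,d["xyz"]).round(1))
c=proj(p,[531,36,92])[0]
for h in hole(p,c): print(h,ray(p,h[2],92))
a=cv2.imread('pics/w3.png'); cv2.imwrite('pics/c3.png',cv2.resize(a[110:310,165:365],None,fx=3,fy=3,interpolation=2))
E
```

```text
8.925 [530.8836565   34.91370304 204.57260061] [-1.79988609e+02 -3.41827233e-02  1.79937496e+02]
(array([538.32032818,  33.99081702,   0.53912539]), np.float64(0.3280267295597484), np.float32(1696.0)) [[257.92985406 187.70259918]]
0.66 [511.3  38.9  81.8]
(np.float64(138.5), 29, array([127.83, 235.24])) [581.83078142 -96.69007874  92.        ]
(np.float64(140.9), 41859, array([199.33, 315.88])) [684.08997243 -30.12277596  92.        ]
(np.float64(232.5), 139, array([ 65.52, 318.22])) [ 718.8750754  -227.77151562   92.        ]
```

View pics/c3.png

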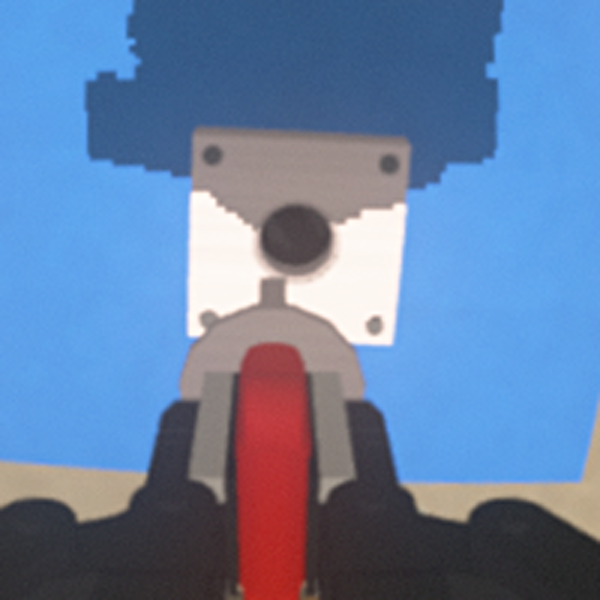

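```bash
python3 - <<'E'
from h import *
p=imaging.camera("wrist"); t=monitor.current_tcp_pos()
print(t,monitor.current_tool_rot(),p["position"],p["attitude"])
f=lambda u,v:(165+(u+.5)/3-.5,110+(v+.5)/3-.5)
print("hole",ray(p,f(296,238.5),92),"bolts",[ray(p,f(*b),92).round(1) for b in((212,155),(389,163),(374,325),(209,319))])
print("collar edge",ray(p,f(272,304),t[2]+18.7-26)+[18,0,0],"tip",ray(p,f(272.5,278),t[2]-49.3)+[8,0,0],"handle near top",ray(p,f(272,344),t[2]+18.7+17)+[17,0,0])
E
```

```text
[530.98085765  34.81605529 204.8157736 ] [-1.79992297e+02 -1.55438496e-02  1.79904842e+02] [450.51832188  33.34668622 346.83255867] [1.61831679e+02 2.59627887e-02 8.99545650e+01]
hole [532.70832495  40.45740191  92.        ] bolts [array([507. ,  15.7,  92. ]), array([509.4,  67.7,  92. ]), array([561.1,  65.1,  92. ]), array([559. ,  13.7,  92. ])]
collar edge [529.09622992  33.28215715 197.5157736 ] tip [529.71516777  33.38279452 155.5157736 ] handle near top [516.31041392  33.29691492 240.5157736 ]
```

```bash
cat >> h.py <<'E'
def F(): return np.array(monitor.current_contact_force())
def st(): return np.array(monitor.current_tcp_pos()),monitor.current_time_s()
E
python3 - <<'E'
from h import *
t0=monitor.current_time_s()
rot=[180,0,178]; tgt=np.array([534.8,42,147.]); cmd=tgt.copy()
ctrl.line_to(cmd+[0,0,20],rot,vel=150); ctrl.line_to(cmd,rot,vel=80)
for i in range(2):
    a,t=st(); print(t,a,monitor.current_tool_rot()[2]); cmd+=tgt-a; ctrl.line_to(cmd,rot,vel=20)
ctrl.dwell(.2); a,t=st(); f0=F(); print(t,a,f0,cmd)
p=imaging.camera("wrist"); save(p,'w4')
for i in range(14):
    cmd[2]-=1; ctrl.line_to(cmd,vel=15); f=F()-f0; a,t=st(); print(round(t,2),a.round(2),f.round(1))
    if f[2]>3 or np.hypot(*f[:2])>4: break
np.save('s.npy',np.r_[cmd,f0])
E
```

```text
9.8333 [534.42426461  42.01465268 146.53513032] 178.00004538960238
10.0833 [535.47099844  41.96234198 147.9568526 ] 178.00489382337014
10.5333 [534.49063902  42.02418985 146.51330379] [ 0.33032911  0.2978318  -1.27586938] [534.50473695  42.02300534 146.50801708]
10.83 [534.44  42.04 145.4 ] [-0.7 -0.7 -0. ]
11.08 [534.46  42.02 144.42] [ 0.1 -0.2 -0.2]
11.33 [534.46  42.03 143.45] [-1.2 -0.9  0.5]
11.58 [534.46  42.04 142.42] [-0.5 -1.1 -0.4]
11.83 [534.46  42.04 141.43] [-0.5  0.4  0.6]
12.08 [534.47  42.04 140.43] [0.2 0.4 0.5]
12.33 [534.45  42.02 139.44] [-0.7 -0.9  0.5]
12.58 [534.44  42.04 138.42] [-1.3  0.1 -0.4]
12.83 [534.47  42.02 137.45] [-0.1  0.  -0.4]
13.08 [534.46  42.02 136.41] [-0.2 -0.7  0.4]
13.33 [534.47  42.01 135.43] [-0.9 -0.   0. ]
13.58 [534.44  42.04 134.4 ] [-0.1  0.1  0. ]
13.83 [534.44  42.03 133.4 ] [-0.1 -0.3 -0.5]
14.08 [534.45  42.04 132.42] [-0.3 -0.3  0.7]
```

```bash
python3 - <<'E'
from h import *
s=np.load('s.npy'); cmd=s[:3]; f0=s[3:]
cmd[2]-=5; ctrl.line_to(cmd,vel=30)
for i in range(20):
    cmd[2]-=.8; ctrl.line_to(cmd,vel=12); f=(F()+F())/2-f0; a,t=st(); print(round(t,2),a.round(2),f.round(1),np.round(monitor.current_torque(),2))
    if f[2]>3 or np.hypot(*f[:2])>4: break
np.save('s.npy',np.r_[cmd,f0])
E
```

```text
14.65 [534.51  42.03 126.72] [-0.6  0.2  0.1] [-0.01 -0.01 -0.04]
14.9 [534.46  42.03 125.86] [-0.6 -0.5  0.3] [ 0.   -0.09 -0.04]
15.15 [534.44  42.04 125.02] [-0.6 -0.2 -0.5] [-0.05  0.03 -0.01]
15.4 [534.46  42.02 124.24] [-0.4  0.5  0.1] [ 0.02  0.02 -0.  ]
15.65 [534.46  42.03 123.41] [-0.8 -0.5 -0.4] [-0.01 -0.03 -0.03]
15.9 [534.48  42.03 122.66] [-0.6 -0.6  0.8] [-0.01 -0.    0.01]
16.15 [534.45  42.03 121.83] [-1.3 -0.4  0.2] [0.03 0.05 0.02]
16.4 [534.57  42.02 121.15] [-0.3  0.2 -0.6] [-0.02 -0.06  0.01]
16.65 [534.62  42.02 120.5 ] [-1.1 -0.5  2. ] [0.04 0.02 0.01]
16.9 [534.63  42.   119.67] [0.2 0.  3.4] [-0.01  0.04  0.01]
```

```bash
cat >> h.py <<'E'
def sweep(yaws,cmd,f0,vel=20):
    for y in yaws:
        ctrl.line_to(cmd,[180,0,y],vel=vel); f=np.mean([F() for _ in range(2)],0)-f0; a,t=st(); m=monitor.current_torque()
        print(y,round(t,2),a.round(2),f.round(1),round(m[2],3))
        if f[2]<1.2 or f[2]>8 or np.hypot(*f[:2])>6 or abs(m[2])>.2: break
    return y
E
python3 - <<'E'
from h import *
s=np.load('s.npy'); cmd=s[:3]; f0=s[3:]
y=sweep(np.arange(180.5,227,2.5),cmd,f0)
E
```

```text
180.5 17.15 [534.62  41.97 119.64] [-0.5 -0.4  3.2] -0.001
183.0 17.4 [534.57  41.99 119.55] [-0.7 -0.7  3.5] 0.001
185.5 17.65 [534.51  41.97 119.5 ] [-0.7 -0.8  3. ] 0.019
188.0 17.9 [534.51  41.93 119.49] [ 0.3 -1.8  1.8] -0.018
190.5 18.15 [534.25  42.22 119.21] [-0.7 -0.5  0.6] -0.033
```

```bash
python3 - <<'E'
from h import *
s=np.load('s.npy'); cmd=s[:3]; f0=s[3:]
for i in range(16):
    cmd[2]-=1; ctrl.line_to(cmd,vel=15); f=np.mean([F() for _ in range(2)],0)-f0; a,t=st(); print(round(t,2),a.round(2),f.round(1),np.round(monitor.current_torque(),3))
    if f[2]>4 or np.hypot(*f[:2])>5: break
np.save('s.npy',np.r_[cmd,f0])
E
```

```text
18.4 [534.27  42.23 118.15] [-0.8 -0.1 -0.4] [ 0.185 -0.02   0.016]
18.65 [534.39  42.14 117.43] [-0.7  1.   0.4] [ 0.277  0.119 -0.015]
18.9 [534.51  42.1  116.54] [-1.3  1.7  3.4] [ 0.374  0.204 -0.007]
19.15 [534.57  42.06 115.61] [-1.2  1.2  2.7] [ 0.415  0.233 -0.068]
19.4 [534.6   42.06 114.64] [-1.   1.6  4.9] [0.492 0.247 0.083]
```

```bash
python3 - <<'E'
from h import *
s=np.load('s.npy'); cmd=s[:3]; f0=s[3:]
def show(k):
    f=np.mean([F() for _ in range(2)],0)-f0; a,t=st(); m=monitor.current_torque(); print(k,round(t,2),a.round(2),f.round(1),np.round(m,3)); return f,m
for k in range(3):
    f,m=show('c'); 
    if np.hypot(m[0],m[1])<.15: break
    cmd[:2]+=np.array([-m[1],m[0]])*.8; ctrl.line_to(cmd,vel=10)
for i in range(14):
    cmd[2]-=1; ctrl.line_to(cmd,vel=15); f,m=show(i)
    if f[2]>6 or np.hypot(*f[:2])>5: break
    cmd[:2]+=np.array([-m[1],m[0]])*.4
np.save('s.npy',np.r_[cmd,f0])
E
```

```text
c 19.4 [534.6   42.06 114.64] [-1.   1.6  4.9] [0.492 0.247 0.083]
c 19.65 [534.48  42.24 114.67] [-0.3  0.7  4.5] [0.15  0.147 0.021]
c 19.9 [534.37  42.37 114.63] [ 0.  -0.4  4.6] [-0.069 -0.028  0.023]
0 20.15 [534.42  42.38 113.79] [-0.4 -1.7  7.7] [-0.101  0.074  0.035]
```

```bash
python3 - <<'E'
from h import *
s=np.load('s.npy'); cmd=s[:3]; f0=s[3:]
cmd[2]+=1.8; ctrl.line_to(cmd,vel=15); print(F()-f0,st())
y=sweep(np.arange(192,206,1.5),cmd,f0)
np.save('s.npy',np.r_[cmd,f0])
E
```

```text
[-0.48557555 -1.361383    4.6076565 ] (array([534.26779504,  42.45273314, 115.27807344]), 20.4167)
192.0 20.67 [534.21  42.49 115.21] [ 0.6 -1.2  3.4] 0.02
193.5 20.92 [534.18  42.56 115.27] [ 0.6 -0.9  4.2] -0.047
195.0 21.17 [534.15  42.59 115.28] [ 0.4 -0.4  4.1] -0.014
196.5 21.42 [534.11  42.6  115.26] [ 0.2 -1.   3.4] -0.009
198.0 21.67 [534.13  42.59 115.26] [ 0.2 -0.   3.1] -0.038
199.5 21.92 [534.12  42.57 115.26] [-0.9  0.4  4.2] -0.037
201.0 22.17 [534.12  42.61 115.25] [-0.8  0.2  3.3] 0.06
202.5 22.42 [534.11  42.55 115.17] [-0.5 -1.1  1.4] -0.032
204.0 22.67 [534.1   42.36 115.03] [-0.1  0.2  0.6] 0.032
```

Force vanished again at 204°. I push on gently to test it.

```bash
cat >> h.py <<'E'
def show(k,f0):
    f=np.mean([F() for _ in range(2)],0)-f0; a,t=st(); m=monitor.current_torque(); print(k,round(t,2),a.round(2),f.round(1),np.round(m,3)); return f,m
E
python3 - <<'E'
from h import *
s=np.load('s.npy'); cmd=s[:3]; f0=s[3:]
for i in range(16):
    cmd[2]-=1; ctrl.line_to(cmd,vel=15); f,m=show(i,f0)
    if f[2]>5 or np.hypot(*f[:2])>5: break
    cmd[:2]+=np.array([-m[1],m[0]])*.4
np.save('s.npy',np.r_[cmd,f0]); print(cmd)
E
```

```text
0 22.92 [534.08  42.48 114.08] [ 0.6 -1.2 -0.6] [-0.166 -0.174  0.038]
1 23.17 [534.23  42.46 113.22] [ 0.5 -2.  -0.5] [-0.16  -0.117  0.029]
2 23.42 [534.27  42.48 112.24] [-0.5  0.8 -0.3] [-0.072 -0.091  0.007]
3 23.67 [534.3   42.42 111.24] [-0.2 -0.6 -0.1] [ 0.094 -0.05   0.026]
4 23.92 [534.36  42.44 110.32] [-0.7 -0.8  1.5] [ 0.091 -0.022  0.022]
5 24.17 [534.41  42.44 109.31] [-0.3  1.   1.7] [ 0.119 -0.011  0.072]
6 24.42 [534.4   42.48 108.27] [-0.6  0.4  2.1] [0.041 0.002 0.023]
7 24.67 [534.4   42.51 107.26] [-0.2 -0.5  1.6] [ 0.058  0.005 -0.005]
8 24.92 [534.38  42.5  106.25] [-0.6 -0.2  2. ] [-0.01  -0.067  0.   ]
9 25.17 [534.4   42.53 105.25] [-0.7  0.2  1.9] [ 0.024 -0.038  0.01 ]
10 25.42 [534.42  42.56 104.25] [ 0.6 -1.2  1.9] [-0.016 -0.072 -0.018]
11 25.67 [534.51  42.52 103.97] [-2.5  0.2  6.4] [0.048 0.495 0.007]
[534.44278503  42.537952   103.30801708]
```

```bash
python3 - <<'E'
from h import *
s=np.load('s.npy'); cmd=s[:3]; f0=s[3:]
cmd[2]+=.2; ctrl.line_to(cmd,vel=15); f,m=show('s',f0); cmd[:2]+=np.array([-m[1],m[0]])*.4
for y in np.arange(202,150,-2.):
    ctrl.line_to(cmd,[180,0,y],vel=20); f,m=show(y,f0)
    m3=np.mean([monitor.current_torque()[2] for _ in range(3)])
    if f[2]>9 or np.hypot(*f[:2])>6 or abs(m3)>.12: break
    cmd[:2]+=np.array([-m[1],m[0]])*.4
print(monitor.current_tool_rot()); np.save('s.npy',np.r_[cmd,f0])
E
```

```text
s 25.92 [534.52  42.51 103.96] [-2.  -0.8  7.2] [0.025 0.393 0.046]
202.0 26.17 [534.56  42.5  104.  ] [-1.5 -0.6  6.8] [ 0.032  0.204 -0.001]
200.0 26.42 [534.52  42.52 103.99] [-1.5  0.   6.1] [0.07  0.155 0.05 ]
198.0 26.67 [534.48  42.53 103.97] [-0.9 -0.4  6.4] [ 0.023  0.056 -0.001]
196.0 26.92 [534.46  42.52 103.96] [ 0.3 -0.7  6.4] [0.018 0.083 0.004]
194.0 27.17 [534.47  42.52 103.97] [0.5 0.1 6.8] [-0.002  0.038  0.003]
192.0 27.42 [534.49  42.54 104.01] [-0.5 -0.6  5.5] [-0.055  0.028  0.001]
190.0 27.67 [534.47  42.51 103.99] [-0.2 -0.1  6.7] [0.033 0.035 0.065]
188.0 27.92 [534.45  42.5  103.96] [-0.2 -0.5  6.8] [ 0.02  -0.006  0.   ]
186.0 28.17 [534.46  42.52 103.97] [-0.7 -0.4  6. ] [-0.053  0.019  0.038]
184.0 28.42 [534.46  42.5  104.  ] [-0.7 -1.   6.9] [-0.021  0.035 -0.019]
182.0 28.67 [534.45  42.5  103.99] [-0.4 -0.7  6.9] [-0.01   0.019 -0.027]
180.0 28.92 [534.48  42.49 104.01] [-0.1 -0.3  5.6] [ 0.012 -0.023 -0.001]
178.0 29.17 [534.45  42.47 103.98] [-0.5 -0.   5.8] [0.    0.07  0.023]
176.0 29.42 [534.42  42.46 103.97] [ 0.2 -0.2  6.4] [-0.036  0.004 -0.04
[... 168 characters left out ...]
4.43  42.44 104.01] [ 0.1 -0.9  6.8] [ 0.019  0.006 -0.002]
168.0 30.42 [534.43  42.45 104.01] [-0.7 -1.1  5.5] [-0.022 -0.004 -0.013]
166.0 30.67 [534.42  42.45 103.99] [ 0.1 -0.8  6.2] [ 0.002 -0.007 -0.042]
164.0 30.92 [534.43  42.43 103.99] [0.1 0.1 7. ] [-0.019 -0.009 -0.   ]
162.0 31.17 [534.44  42.45 103.99] [ 0.9 -0.6  6.5] [-0.018  0.014 -0.036]
160.0 31.42 [534.4   42.42 103.96] [-0.5  0.2  5.3] [-0.01  -0.022  0.03 ]
158.0 31.67 [534.41  42.46 103.97] [ 0.4 -0.5  5.1] [0.059 0.016 0.022]
156.0 31.92 [534.39  42.47 103.99] [-0.6  0.4  6.3] [-0.001 -0.036  0.109]
154.0 32.17 [534.41  42.47 103.99] [-0.  -0.3  7.2] [-0.077 -0.008  0.243]
[1.79986288e+02 5.82718346e-02 1.54021703e+02]
```

```bash
python3 - <<'E'
from h import *
s=np.load('s.npy'); cmd=s[:3]; f0=s[3:]
print(np.mean([monitor.current_torque()[2] for _ in range(5)]))
ctrl.line_to(cmd,[180,0,155],vel=20); f,m=show('b',f0); print(np.mean([monitor.current_torque()[2] for _ in range(5)]))
cmd[2]+=.3; ctrl.line_to(cmd,[180,0,155.5],vel=20); show('c',f0)
print(monitor.current_opening())
jaws.gripper_to(40); show('o',f0); print(monitor.current_opening(),monitor.current_grasp_force())
cmd[2]+=80; ctrl.line_to(cmd,vel=100)
ctrl.dwell(.2); show('u',f0)
p=imaging.camera("wrist"); save(p,'w5'); a=cv2.imread('pics/w5.png')
print(fit_handle(p,[534.4,42.4,-25.],122), proj(p,[534.4,42.4,122]))
c=proj(p,[534.4,42.4,105])[0].astype(int); cv2.imwrite('pics/c5.png',cv2.resize(a[max(c[1]-80,0):c[1]+80,c[0]-80:c[0]+80],None,fx=3.7,fy=3.7,interpolation=2))
E
```

```text
0.24266311662092468
b 32.42 [534.41  42.45 103.98] [-0.4 -0.9  7.2] [-0.045 -0.062  0.282]
0.2820811994572921
c 32.67 [534.28  42.49 103.99] [ 0.6 -1.   4.7] [-0.048 -0.237  0.177]
10.3155761091253
o 33.06 [533.71  42.6  103.48] [-0.9 -0.6  1.5] [ 0.    -0.044 -0.01 ]
39.982761572062714 0.0
u 34.21 [533.64  42.58 183.14] [-1.  -0.8  1.3] [-0.011 -0.018  0.025]
(array([535.77345055,  40.08410789, -21.43213808]), np.float64(0.41833105335157317), np.float32(688.0)) [[257.59514197 208.59000259]]
```

View pics/c5.png

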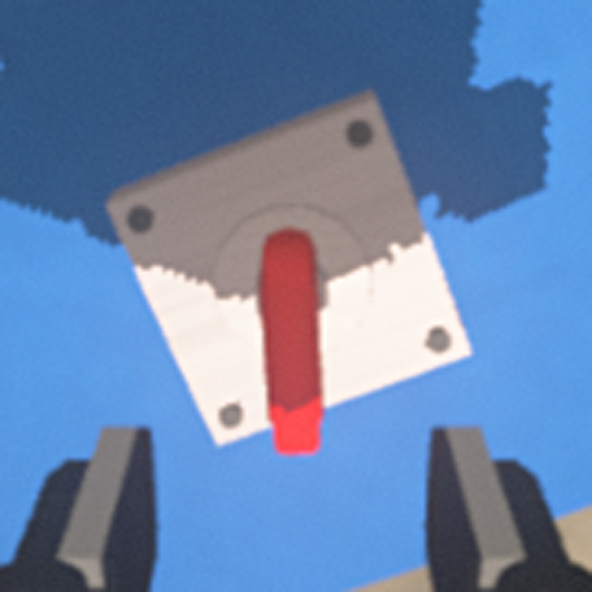

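The picture shows the key standing with its collar flush on the block (around (292,275)) and the handle turned clockwise to the stop. The fingers are clear of it, so I hand in.

```bash
python3 -c "
from h import *
print(workorder.job_done(),monitor.current_time_s())"
```

```text
the job is handed in; nothing more can be done
the job is handed in; nothing more can be done
```

The red-handled key stands home in the lock, turned clockwise to its stop, and the job was handed in at about 34 s; the twist at the stop peaked near 0.28 N m, above the 0.15 advised, and I could not measure whether the lock's 35 N limit held.

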